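# Nudge the third kiln prop up the sloped feed gutter behind its catch

## Robot

A 6-joint arm with a two-finger parallel gripper is mounted at the origin on a cart in front of the work surface, level with it; the furniture and walls round the work are solid. World frame = base frame: x ahead of the robot, y to its left, z up, the work surface at z = 0. Lengths are in m, angles in degrees, forces in N, time in s.
With the tool pointing down it reaches from about 0.4 to 0.825 m from the base axis. Payload 7 kg.
Tool frame: the origin (TCP) lies midway between the tips of the shut fingers; the grasp point (between the pads) lies 19 mm behind it; z points along the fingers, y is the line along which they close (so a half turn about z gives the same grasp; the last joint's range is limited). The gripper opens to 88 mm and grips with 3 to 60 N. Pads are 19 mm wide; open, the fingers measure 130 mm over their backs; the gripper's body (78 mm by 193 mm) begins 47 mm behind the grasp point.
Start: joints at [82.741, 20.546, 0.682, 0, -70.136, -16.507], TCP at [0.272, 0.618, 0.227] pointing down, gripper open.
Joint ranges: [-176.03, 176.03], [-82.01, 121.73], [-58.28, 71.71], [-173.87, 95.51], [-174.79, -0.11], [-173.66, 173.66]. Speed limits (degrees/s): [136.94, 136.94, 172.46, 180, 180, 180].

## Interface

Orientations are given as [roll, pitch, yaw] about the fixed x, y, z axes, in that order (R = Rz(yaw) Ry(pitch) Rx(roll)).
In Python, from plant import telemetry, viewer, workorder gives the robot as it stands. The module is installed in compiled form; this text tells all that it offers.
- The arm moves only by the tool carry_out, never from a script. Its argument "rows" is a list of rows, each a list of 6 numbers: the shift along the tool's x, y, z in m, then the turn, a rotation vector about the tool's x, y, z in rad. In form: [[tx, ty, tz, ax, ay, az], ...]. A call has 1 to 8 rows; each row is the pose to reach, as a shift and turn from the pose commanded when the call began, along the tool's axes at that moment; what a row does not reach only later rows make up. A row lasts 1/8 s, in which the tool goes at most 62.5 mm and 10.7 degrees, less where a joint would pass 70% of its speed; a pose out of reach is approached as far as the arm can. A call with a gripper value outside its range is refused whole. "grip" is the gripper's target within -1 to 1 (fully open at 1, half-way at 0, shut at -1), set as the call begins (left out, the last holds). The fingers move at their own pace and stop on an object; the grip force is fixed at half the most. Time passes only in rows, so rows that repeat a pose let the fingers close. It gives the time, the measured TCP pose, the force, the opening and the grip force at its end, in the units of the state.
- telemetry.get_obs(): the state, without advancing time (a new reading comes with each control period).
- viewer.snapshot(name): name is "scene" or "side" or "wrist"; returns the picture (420x560x3 uint8, red, green, blue); there is no depth.
- viewer.camera_info(name): a dict with "intrinsics" (3x3 intrinsics, pixels), "extrinsics" (4x4, takes a point from camera to world coordinates); the wrist camera has in their place "tool_from_camera" (4x4, takes a point from camera to tool coordinates, whose origin is the TCP and whose axes are the flange's). Camera axes: x right, y down, z forward; pixel columns grow to the right and rows downward; lengths in m; the calibration is good to about 2 mm. The wrist camera is an equidistant fisheye: a pixel r from the principal point sees the ray r / f radians off the axis. A picture is of the moment at which its call begins: read the wrist's pose just before it. camera_info takes no time and is no camera call.
- workorder.close_job(): hands the job in; it is judged then, once.
The state is a dict: "clock": time; "joint_pos": joint angles; "qvel": joint speeds; "tau": joint torques, N m; "tool_pos": TCP position; "orientation": TCP orientation; "force": force on the tool from outside, world axes, zero at the start; "moment": the same for the moment, N m; "opening": finger opening in m; "gripper_force": force on a finger pad.
Only numpy, scipy, OpenCV 4.12 (cv2) and the standard library are available. Lean on these libraries where they do the work, as an engineer would, in place of code of your own. Each camera call takes 0.05 s, during which the arm holds its last target. There are 200 camera calls.

## Task

Three kiln props carry a kiln shelf, and two already wait at the high end of the sloped wooden gutter: add the third, the ceramic tube lying on the bench before the gutter's low mouth. With the fingertips, roll it into the mouth and nudge it gently up the slope over the sprung steel catch, until the catch has sprung fully up behind it and all three lie in a row between catch and end stop and cannot roll back. Only push it: do not lift, throw or ram it, for ceramic chips, and leave the other things on the bench where they are.

Things in the scene. Friction and masses are not known exactly. Their poses are not given: they have to be found in the camera images.
- prop: The kiln prop to push: off-white ceramic tube, 44 mm across, 120 mm long, 0.18-0.37 kg, lying on the bench 60 to 105 mm before the gutter's mouth, square to it within 0.04 rad, within 4 mm of its centreline. Origin: on its axis at mid-length, 22 mm above what it lies on; y axis: the tube's axis. Rolls freely, also back down the gutter if let go below the catch.
- gutter: Fixed wooden gutter, 297 mm long, 170 mm wide. Origin: on the bench, middle of the feather edge where the floor meets the bench (low mouth). x: level, up the gutter to the stop; y: across, left looking up. Floor rises at 0.14 rad to 39 mm at the stop. 150 mm clear between cheeks 16 mm high over the floor, from x = 30 mm on; two 24 mm high boards flare the mouth to 205 mm at x = -30 mm. Open above.
- gutter_floor (a point): At the gutter's origin, tilted with its floor: x up along the slope, y across, z square to the floor (a prop on the floor has z = 22 mm). Along x: catch hinge 85 mm, raised catch tip 138 mm, end stop face 280 mm. Axis of a prop leaning back on the raised catch: 160 mm; three in a row 160, 204, 248 mm, with 9 mm of play to the stop (all pushed to the stop: lowest at 170 mm).
- waiting_low: A kiln prop like the one to push, lying across the gutter and leaning on the raised catch (origin and axes as for the prop). While the catch is pressed down it leans on the prop that presses it, and is pushed up the gutter by it.
- waiting_high: A second such prop, waiting next to it on its uphill side (origin and axes as for the prop). All props are best pushed at mid-height, 22 mm over what they lie on; fingertips that meet them above mid-height press them down and make them bind.
- catch (a joint): Sprung steel flap, 22 mm wide, 60 mm long, in a slot in mid-floor, hinged at its downhill end, tip pointing uphill. 0 rad: raised, tip 21 mm over the floor; 0.45 rad: pressed flush. A prop rolling up presses it down easily (spring under 1 N at the tip); it springs up once the prop's axis is past 162 mm on the slope and blocks the way back; a finger over it at mid-width would keep it down.
- catch_tip (a point): Middle of the tip edge of the raised catch, 21 mm over the floor (fixed to the gutter).
- stop_face (a point): Point on the face of the end stop (two rubber-faced blocks), 22 mm over the floor at mid-width.
- spare_tall: Bystander: spare kiln prop standing on end, 44 mm across, 150 mm tall, on the bench to the right of the gutter (looking up the gutter). Origin at the middle of its foot.
- spare_short: Bystander: shorter spare kiln prop standing on end, 44 mm across, 75 mm tall, right of the gutter. Origin at the middle of its foot.
- rolling_pin: Bystander: wooden rolling pin, 320 mm long and 41 mm thick, lying on the bench at the left, near the front edge. Origin at mid-length, on its underside.
- water_cup: Bystander: grey-green cup, 75 mm across, 48 mm tall, near the front edge of the bench. Origin at the middle of its foot.
- loop_tool: Bystander: trimming tool with a dark handle and wire loop, 205 mm long, lying at the left. Origin at mid-length, on its underside.

How it is judged (in metres and radians):
On the way, in this order (a step that is already met when the one before it is completed fails the run):
1. the prop has been rolled into the mouth and lies on the gutter's floor between the cheeks, below the catch (x of prop in the frame of gutter_floor between 0.03 and 0.14 m and z of prop in the frame of gutter_floor below 0.03 m), for 0.05 s.
2. the prop presses the catch down as it rolls over it (value of joint catch above 0.3 rad and x of prop in the frame of gutter_floor between 0.1 and 0.17 m), for 0.05 s.
At the end, for the whole second after the job is handed in: The catch is up (within 0.08 rad of fully raised) and the three props lie at rest on the gutter floor in a row between catch and stop: the pushed prop with its axis 154 to 176 mm up the slope, the others at 197 to 220 and 241 to 264 mm, all lying square (within 0.1 rad) and central (within 19 mm) (value of joint catch below 0.08 rad and x of prop in the frame of gutter_floor between 0.154 and 0.176 m and z of prop in the frame of gutter_floor between 0.017 and 0.028 m and y of prop in the frame of gutter_floor between -0.019 and 0.019 m and angle between the y axis of each of prop, waiting_low, waiting_high and the y axis of gutter, either way round below 0.1 rad and linear speed of each of prop, waiting_low, waiting_high below 0.01 m/s and x of waiting_low in the frame of gutter_floor between 0.197 and 0.22 m and z of waiting_low in the frame of gutter_floor between 0.017 and 0.028 m and y of waiting_low in the frame of gutter_floor between -0.019 and 0.019 m and x of waiting_high in the frame of gutter_floor between 0.241 and 0.264 m and z of waiting_high in the frame of gutter_floor between 0.017 and 0.028 m and y of waiting_high in the frame of gutter_floor between -0.019 and 0.019 m); the robot touches nothing.
It fails at once if a prop was lifted more than 18 mm off the floor or bench ((z of prop in the frame of gutter_floor above 0.04 m and height (world z) of prop above 0.04 m) or (z of waiting_low in the frame of gutter_floor above 0.04 m and height (world z) of waiting_low above 0.04 m) or (z of waiting_high in the frame of gutter_floor above 0.04 m and height (world z) of waiting_high above 0.04 m)).
It fails at once if the prop was thrown or let run (faster than 0.4 m/s) (linear speed of prop above 0.4 m/s).
It fails at once if the prop was rammed or forced (over 40 N from the fingers) (contact force between the fingers and prop above 40 N).
It fails at once if a waiting prop rolled back out over the catch (x of waiting_low in the frame of gutter_floor below 0.125 m or x of waiting_high in the frame of gutter_floor below 0.17 m).
It fails at once if a bystander (spare props, rolling pin, cup or loop tool) was moved more than 20 mm (distance of any of spare_tall, spare_short, rolling_pin, water_cup, loop_tool from where it was at the start of the episode above 0.02 m).
It also fails if it takes over 58 s, if anything falls off the work surface, if the arm or the gripper's body presses on something with over 40 N, if the wrist force passes 120 N, or if a joint passes its speed limit or range.

## Working session

There is one attempt and no reset: what is moved stays moved. The work goes in short steps, Python scripts to look and compute and a tool call to move; the robot and the scene stay as the last step left them, time stands still between calls to the robot, and variables do not carry over. Pictures are saved under pics/ and viewed, at most 10 in all, crops included, and the job is handed in when it is done.

Besides the shell and the picture viewer there is one more tool, called by a JSON object that holds its "op" and its "data". carry_out: Moves the arm, as the interface text tells. Its arguments: {"type":"object","properties":{"rows":{"type":"array"},"grip":{"type":"number"}},"required":["rows"]}

```bash
mkdir -p pics; python3 - <<'E'
from plant import telemetry, viewer
import cv2, numpy as np
np.set_printoptions(precision=4,suppress=True)
for n in ["scene","side"]:
    im=viewer.snapshot(n); cv2.imwrite(f"pics/{n}0.png",im[:,:,::-1])
    c=viewer.camera_info(n); print(n,np.array(c["intrinsics"]).tolist(),np.array(c["extrinsics"]))
print(viewer.camera_info("wrist"))
o=telemetry.get_obs();print(o)
E
```

```text
scene [[392.39016848873206, 0.0, 285.34870245776017], [0.0, 392.39016848873206, 212.10397574986033], [0.0, 0.0, 1.0]] [[ 0.8633 -0.3823  0.3294  0.306 ]
 [-0.5046 -0.6409  0.5785 -0.5953]
 [-0.0101 -0.6657 -0.7462  0.7268]
 [ 0.      0.      0.      1.    ]]
side [[452.8801818795994, 0.0, 285.56563954311076], [0.0, 452.8801818795994, 209.43470760508748], [0.0, 0.0, 1.0]] [[-0.9999  0.0112 -0.0029  0.597 ]
 [ 0.0078  0.4657 -0.8849  0.8415]
 [-0.0085 -0.8849 -0.4658  0.5481]
 [ 0.      0.      0.      1.    ]]
{'intrinsics': array([[325.1923,   0.    , 277.4514],
       [  0.    , 325.1923, 207.9768],
       [  0.    ,   0.    ,   1.    ]]), 'tool_from_camera': array([[-0.0002, -0.9594, -0.2821,  0.0759],
       [ 1.    , -0.0001, -0.0006, -0.0008],
       [ 0.0006, -0.2821,  0.9594, -0.1572],
       [ 0.    ,  0.    ,  0.    ,  1.    ]])}
{'clock': 0.1, 'joint_pos': array([ 82.74  ,  20.5869,   0.6386,  -0.0186, -70.1361, -16.5081]), 'qvel': array([-0.0145,  0.0158,  0.1403,  0.0646,  0.0549, -0.006 ]), 'tau': array([ -0.0013, -58.4165,  29.3749,   7.0154,   0.0102,  -0.0001]), 'tool_pos': array([0.2719, 0.6173, 0.2257]), 'orientation': array([179.9141,  -0.0072, -23.7745]), 'force': array([ 0.5403, -1.1774, -0.1631]), 'moment': array([-0.0415, -0.0226, -0.0476]), 'gripper_force': 0.0, 'opening': 0.08777355803458434}
```

View pics/scene0.png

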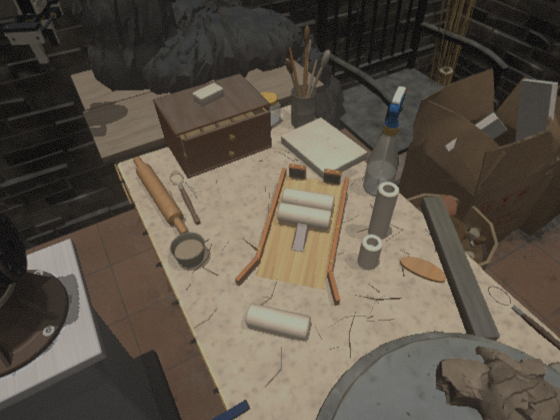

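View pics/side0.png

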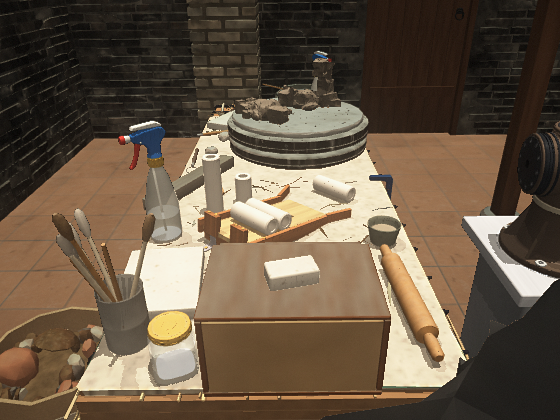

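The scene view shows the prop at about (278,321), the floor mouth edge at about (262,278)-(325,286), and the stop blocks at (297,172) and (332,177). The waiting props are at (305,200) and (303,215), with the catch at (300,236). The side view shows the same layout from the uphill end.

```bash
python3 - <<'E'
import cv2
im=cv2.imread("pics/scene0.png")[155:350,215:375]
cv2.imwrite("pics/crop0.png",cv2.resize(im,None,fx=3,fy=3,interpolation=cv2.INTER_CUBIC))
E
```

```text
(no output)
```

View pics/crop0.png

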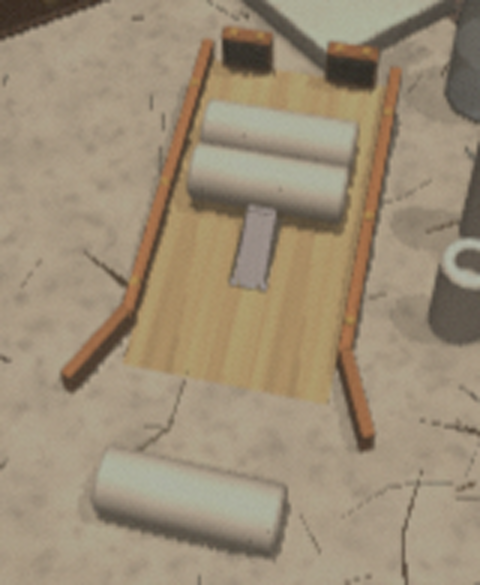

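The crop (3x, offset 215,155) shows the feather edge ends at (127,362) and (330,403). The left cheek top runs from (130,305) to (208,42), the right from (348,345) to (396,70). The catch hinge is at (250,288) and the prop centre is near (190,500).

```bash
cat > h.py <<'E'
import numpy as np, cv2
from plant import telemetry, viewer
np.set_printoptions(precision=4,suppress=True)
def ray(n,u,v,z):
    c=viewer.camera_info(n);K=c["intrinsics"];E=c["extrinsics"]
    d=E[:3,:3]@np.linalg.solve(K,[u,v,1]);p=E[:3,3];return p+d*(z-p[2])/d[2]
def tubes(im,box,lo=95):
    x0,y0,x1,y1=box;s=im[y0:y1,x0:x1];h=cv2.cvtColor(s,cv2.COLOR_RGB2HSV)
    return h
E
python3 - <<'E'
from h import *
cr=lambda x,y,z:ray("scene",215+x/3,155+y/3,z)
a,b=cr(127,362,0),cr(330,403,0); print("edge",a,b,np.linalg.norm(a-b),(a+b)/2)
kl,kr=cr(130,305,.021),cr(348,345,.021); fl,fr=cr(208,42,.057),cr(396,70,.057)
print(kl,kr,fl,fr); m0=(kl+kr)/2;m1=(fl+fr)/2;d=(m1-m0)[:2]
print("mid",m0,m1,np.linalg.norm(d),"dir",np.degrees(np.arctan2(d[1],d[0])),[np.degrees(np.arctan2(*(q-p)[1::-1])) for p,q in((kl,fl),(kr,fr),(a,b))])
print("hinge",cr(250,288,.012),"widths",np.linalg.norm(kl-kr),np.linalg.norm(fl-fr))
# prop mask
im=cv2.cvtColor(cv2.imread("pics/scene0.png"),cv2.COLOR_BGR2HSV)
for p in((278,321),(278,300),(240,330),(260,325)):print(p,im[p[1],p[0]])
i2=cv2.cvtColor(cv2.imread("pics/side0.png"),cv2.COLOR_BGR2HSV)
for p in((333,187),(300,190),(360,200)):print(p,i2[p[1],p[0]])
for u,v in((98,478),(285,520),(190,500)):print("prop ends approx",cr(u,v,.022))
for u,v in((313,185),(354,192)):print("side",ray("side",u,v,.022))
E
```

```text
edge [ 0.4814 -0.1603  0.    ] [ 0.5886 -0.2631  0.    ] 0.1485542132090865 [ 0.535  -0.2117  0.    ]
[ 0.5008 -0.1307  0.021 ] [ 0.6178 -0.2403  0.021 ] [0.6735 0.0518 0.057 ] [ 0.7891 -0.0575  0.057 ]
mid [ 0.5593 -0.1855  0.021 ] [ 0.7313 -0.0028  0.057 ] 0.25090680527974735 dir 46.72361244988749 [np.float64(46.58866018220138), np.float64(46.858927249090186), np.float64(-43.80511751371474)]
hinge [ 0.5876 -0.1569  0.012 ] widths 0.16031014938304242 0.15912648783253497
(278, 321) [ 35  29 175]
(278, 300) [ 18  54 174]
(240, 330) [ 18  56 168]
(260, 325) [ 16  53 131]
(333, 187) [ 19  52 231]
(300, 190) [ 22  44 245]
(360, 200) [ 22  40 247]
prop ends approx [ 0.4187 -0.2423  0.022 ]
prop ends approx [ 0.5079 -0.3287  0.022 ]
prop ends approx [ 0.4628 -0.2862  0.022 ]
side [ 0.5164 -0.3018  0.022 ]
side [ 0.4093 -0.2541  0.022 ]
```

```bash
cat >> h.py <<'E'
O=np.array([.533,-.213]);th=np.radians(46.5);U=np.array([np.cos(th),np.sin(th)]);N=np.array([-U[1],U[0]])
g=lambda p:np.array([(p[:2]-O)@U,(p[:2]-O)@N])
E
python3 - <<'E'
from h import *
for n,u,v,z in(("tall foot",381,238,0),("tall top",388,189,.15),("short top",372,243,.075),("cup top",188,243,.048),("wheel",345,376,.08),("wheel",320,415,.08),("wheel",385,350,.08),("front edge",220,390,0),("clamp",232,412,0)):
    p=ray("scene",u,v,z);print(n,p,g(p))
# prop segmentation: lightly saturated
hsv=cv2.cvtColor(cv2.imread("pics/scene0.png"),cv2.COLOR_BGR2HSV)
sub=hsv[295:350,235:325]
m=((sub[...,1]<48)&(sub[...,0]>22)).astype(np.uint8)
m=cv2.morphologyEx(m,cv2.MORPH_OPEN,np.ones((3,3)))
c=max(cv2.findContours(m,0,2)[0],key=cv2.contourArea);r=cv2.minAreaRect(c);print(r)
bp=cv2.boxPoints(r)+[235,295];print(bp)
for q in list(bp)+[bp.mean(0)]:
    p=ray("scene",*q,.022);print(p,g(p))
E
```

```text
tall foot [ 0.778  -0.2163  0.    ] [ 0.1662 -0.18  ]
tall top [ 0.7757 -0.2017  0.15  ] [ 0.1753 -0.1682]
short top [ 0.7048 -0.2562  0.075 ] [ 0.087  -0.1544]
cup top [ 0.3786 -0.0383  0.048 ] [0.0205 0.2322]
wheel [ 0.4958 -0.4476  0.08  ] [-0.1958 -0.1345]
wheel [ 0.4293 -0.4752  0.08  ] [-0.2616 -0.1053]
wheel [ 0.5787 -0.4471  0.08  ] [-0.1383 -0.1943]
front edge [ 0.3146 -0.3369  0.    ] [-0.2402  0.0732]
clamp [ 0.3176 -0.3803  0.    ] [-0.2696  0.0411]
((42.26470947265625, 22.941177368164062), (60.63390350341797, 11.884244918823242), 14.03624439239502)
[[246.4118 316.3529]
 [249.2941 304.8235]
 [308.1176 319.5294]
 [305.2353 331.0588]]
[ 0.4147 -0.2449  0.022 ] [-0.1046  0.0638]
[ 0.4308 -0.2256  0.022 ] [-0.0795  0.0655]
[ 0.5146 -0.3117  0.022 ] [-0.0843 -0.0546]
[ 0.4972 -0.3288  0.022 ] [-0.1086 -0.0537]
[ 0.4648 -0.2784  0.022 ] [-0.0944  0.0044]
```

```bash
cat >> h.py <<'E'
from scipy.spatial.transform import Rotation as R
def shift(p0,yaw0,p1,yaw1):
    a=R.from_euler('xyz',[180,0,yaw0],degrees=True);b=R.from_euler('xyz',[180,0,yaw1],degrees=True)
    return np.r_[a.inv().apply(np.subtract(p1,p0)),(a.inv()*b).as_rotvec()]
E
python3 - <<'E'
from h import *
a,b,c=[.272,.618,.227],[.55,.2,.25],[.5,-.1,.2]
print(shift(a,-23.77,b,-78.77));print(shift(b,-78.77,c,-133.5))
E
```

```text
[ 0.4229  0.2705 -0.023   0.     -0.      0.9599]
[ 0.2845  0.1075  0.05    0.     -0.      0.9552]
```

{"op": "carry_out", "data": {"rows": [[0.053,0.034,-0.003,0,0,0.12],[0.106,0.068,-0.006,0,0,0.24],[0.159,0.101,-0.009,0,0,0.36],[0.211,0.135,-0.012,0,0,0.48],[0.264,0.169,-0.014,0,0,0.6],[0.317,0.203,-0.017,0,0,0.72],[0.37,0.237,-0.02,0,0,0.84],[0.423,0.27,-0.023,0,0,0.96]], "grip": 0.4}}

```text
clock: 1.1
tool_pos: [0.5497, 0.2003, 0.2495]
orientation: [180.0, 0.0, -79.0]
force: [0.6, 1.1, 0.3]
opening: 0.0616
gripper_force: 0.0
```

{"op": "carry_out", "data": {"rows": [[0.036,0.014,0.006,0,0,0.12],[0.071,0.027,0.012,0,0,0.24],[0.107,0.04,0.019,0,0,0.36],[0.142,0.054,0.025,0,0,0.48],[0.178,0.067,0.031,0,0,0.6],[0.213,0.081,0.037,0,0,0.72],[0.249,0.094,0.044,0,0,0.84],[0.285,0.108,0.05,0,0,0.955]]}}

```text
clock: 2.1
tool_pos: [0.498, -0.0996, 0.199]
orientation: [180.0, -0.0, -133.7]
force: [0.6, -0.1, 0.7]
opening: 0.0614
gripper_force: 0.0
```

{"op": "carry_out", "data": {"rows": [[0.027,-0.013,0.006,0,0,0],[0.055,-0.026,0.012,0,0,0],[0.082,-0.039,0.018,0,0,0],[0.11,-0.052,0.025,0,0,0],[0.137,-0.065,0.031,0,0,0],[0.165,-0.078,0.037,0,0,0],[0.192,-0.09,0.044,0,0,0],[0.216,-0.103,0.05,0,0,0]]}}

```text
clock: 3.1
tool_pos: [0.4239, -0.3269, 0.149]
orientation: [180.0, -0.0, -133.5]
force: [-0.2, -0.3, -0.0]
opening: 0.0611
gripper_force: 0.0
```

```bash
cat >> h.py <<'E'
def wproj(P,o,c):
    Rt=R.from_euler('xyz',o["orientation"],degrees=True).as_matrix();T=np.eye(4);T[:3,:3]=Rt;T[:3,3]=o["tool_pos"]
    M=T@c["tool_from_camera"];q=(np.asarray(P)-M[:3,3])@M[:3,:3];r=np.hypot(q[0],q[1]);t=np.arctan2(r,q[2]);K=c["intrinsics"]
    return K[:2,2]+K[0,0]*t*q[:2]/r
def wray(u,v,z,o,c):
    Rt=R.from_euler('xyz',o["orientation"],degrees=True).as_matrix();T=np.eye(4);T[:3,:3]=Rt;T[:3,3]=o["tool_pos"]
    M=T@c["tool_from_camera"];K=c["intrinsics"];d=np.array([u,v])-K[:2,2];r=np.hypot(*d);t=r/K[0,0]
    w=M[:3,:3]@np.r_[np.sin(t)*d/r,np.cos(t)];return M[:3,3]+w*(z-M[2,3])/w[2]
E
python3 - <<'E'
from h import *
import pickle
o=telemetry.get_obs();c=viewer.camera_info("wrist");pickle.dump((o,c),open("w1.pkl","wb"))
im=viewer.snapshot("wrist");cv2.imwrite("pics/wrist1.png",im[:,:,::-1]);print(o["tool_pos"],o["orientation"],o["opening"])
E
```

```text
[ 0.4239 -0.3269  0.149 ] [ 179.9673   -0.0078 -133.5032] 0.06113302012178222
```

View pics/wrist1.png

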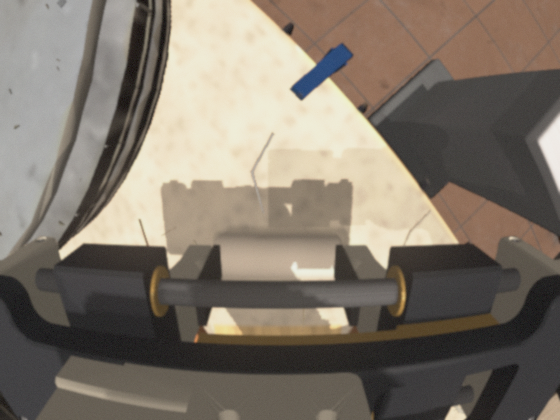

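The wrist view shows the prop's near edge at row 235, columns 218–337, and the gutter's feather edge at row 328, columns 203–350. The wheel is on the left, with its rim through (130,170) and (60,245).

```bash
python3 - <<'E'
from h import *
import pickle
o,c=pickle.load(open("w1.pkl","rb"))
for n,u,v,z in(("wheel",165,60,0),("wheel",130,170,0),("wheel",60,245,.0),("wheel",60,245,.1),("wheel top rim",90,60,.1),("edge",203,328,0),("edge",350,328,0),("prop low edge",222,235,.022),("prop low edge",335,235,.022),("prop low edge",222,235,.035),("prop low edge",335,235,.035)):
    p=wray(u,v,z,o,c);print(n,z,p,g(p))
print("tcp",g(o["tool_pos"]))
# side view wheel base/top heights: rim near (240,150)
for u,v in((240,160),(300,163),(300,128),(300,100)):print(ray("side",u,v,0), ray("side",u,v,.08))
E
```

```text
wheel 0 [ 0.4098 -0.4974  0.    ] [-0.2911 -0.1064]
wheel 0 [ 0.5148 -0.4489  0.    ] [-0.1836 -0.1492]
wheel 0.0 [ 0.6571 -0.4636  0.    ] [-0.0964 -0.2625]
wheel 0.1 [ 0.5638 -0.4367  0.1   ] [-0.1411 -0.1763]
wheel top rim 0.1 [ 0.4339 -0.5052  0.1   ] [-0.2802 -0.1293]
edge 0 [ 0.5996 -0.269   0.    ] [ 0.0052 -0.0869]
edge 0 [ 0.4732 -0.1491  0.    ] [0.0052 0.0874]
prop low edge 0.022 [ 0.4854 -0.3373  0.022 ] [-0.123 -0.051]
prop low edge 0.022 [ 0.4079 -0.2637  0.022 ] [-0.1229  0.0559]
prop low edge 0.035 [ 0.4801 -0.3393  0.035 ] [-0.128  -0.0486]
prop low edge 0.035 [ 0.4062 -0.2691  0.035 ] [-0.1279  0.0534]
tcp [-0.1577  0.0007]
[ 0.7405 -0.5522  0.    ] [ 0.7196 -0.3488  0.08  ]
[ 0.5445 -0.5202  0.    ] [ 0.5521 -0.3215  0.08  ]
[ 0.5312 -0.8879  0.    ] [ 0.5408 -0.6355  0.08  ]
[ 0.5155 -1.3256  0.    ] [ 0.5274 -1.0093  0.08  ]
```

{"op": "carry_out", "data": {"rows": [[0,0,0.02,0,0,0],[0,0,0.045,0,0,0],[0,0,0.07,0,0,0],[0,0,0.095,0,0,0],[0,0,0.115,0,0,0],[0,0,0.128,0,0,0],[0,0,0.136,0,0,0],[0,0,0.138,0,0,0]]}}

```text
clock: 4.15
tool_pos: [0.4247, -0.3261, 0.0113]
orientation: [180.0, -0.0, -133.5]
force: [0.6, 0.2, 1.1]
opening: 0.0614
gripper_force: 0.0
```

{"op": "carry_out", "data": {"rows": [[-0.005,0,0,0,0,0],[-0.01,0,0,0,0,0],[-0.015,0,0,0,0,0],[-0.019,0,0,0,0,0],[-0.023,0,0,0,0,0],[-0.027,0,0,0,0,0],[-0.031,0,0,0,0,0],[-0.035,0,0,0,0,0]]}}

```text
clock: 5.15
tool_pos: [0.4489, -0.3005, 0.0114]
orientation: [180.0, -0.0, -133.5]
force: [0.8, 0.7, -0.0]
opening: 0.0614
gripper_force: 0.1
```

```bash
python3 - <<'E'
from h import *
im=viewer.snapshot("side")[:,:,::-1];cv2.imwrite("pics/s2.png",cv2.resize(im[120:270,190:410],None,fx=3,fy=3))
o=telemetry.get_obs();print(o["tool_pos"],g(o["tool_pos"]),o["force"])
E
```

```text
[ 0.4493 -0.3003  0.0115] [-0.121   0.0006] [0.5531 0.5985 0.0951]
```

View pics/s2.png

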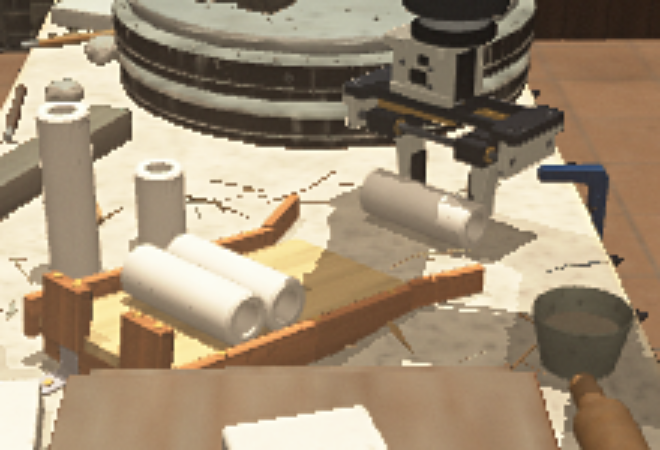

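Side crop: the two fingertips are at the back of the prop near (410,190) and (480,210). They clear the wheel, and the bystanders are undisturbed. I'll push on.

{"op": "carry_out", "data": {"rows": [[-0.006,0,0,0,0,0],[-0.012,0,0,0,0,0],[-0.018,0,0,0,0,0],[-0.024,0,0,0,0,0],[-0.03,0,0,0,0,0],[-0.036,0,0,0,0,0],[-0.042,0,0,0,0,0],[-0.048,0,0,0,0,0]]}}

```text
clock: 6.2
tool_pos: [0.4821, -0.2655, 0.0115]
orientation: [-180.0, 0.0, -133.5]
force: [0.0, 0.0, 0.5]
opening: 0.0611
gripper_force: 0.1
```

{"op": "carry_out", "data": {"rows": [[-0.006,0,0,0,0,0],[-0.012,0,0,0,0,0],[-0.018,0,0,0,0,0],[-0.024,0,0,0,0,0],[-0.03,0,0,0,0,0],[-0.036,0,0,0,0,0],[-0.042,0,0,0,0,0],[-0.048,0,0,0,0,0]]}}

```text
clock: 7.2
tool_pos: [0.5147, -0.2309, 0.0114]
orientation: [180.0, -0.0, -133.5]
force: [-1.9, -2.1, 0.9]
opening: 0.0613
gripper_force: 1.0
```

```bash
python3 - <<'E'
from h import *
im=viewer.snapshot("side")[:,:,::-1];cv2.imwrite("pics/s3.png",cv2.resize(im[120:270,190:410],None,fx=3,fy=3))
o=telemetry.get_obs();print(o["tool_pos"],g(o["tool_pos"]),o["force"])
E
```

```text
[ 0.5155 -0.2305  0.0115] [-0.0247  0.0006] [-0.3509  0.1038 -0.1791]
```

View pics/s3.png

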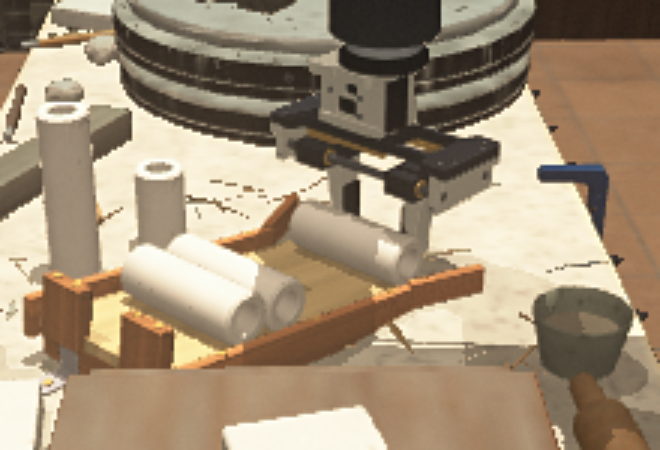

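The prop lies square and central, just inside the mouth. It runs from (300,225) to (410,260) in the crop. Next I push up the slope, raising the tips with it.

{"op": "carry_out", "data": {"rows": [[-0.006,0,-0.001,0,0,0],[-0.012,0,-0.002,0,0,0],[-0.018,0,-0.003,0,0,0],[-0.024,0,-0.0035,0,0,0],[-0.03,0,-0.004,0,0,0],[-0.036,0,-0.005,0,0,0],[-0.042,0,-0.006,0,0,0],[-0.048,0,-0.007,0,0,0]]}}

```text
clock: 8.25
tool_pos: [0.5481, -0.1959, 0.0185]
orientation: [180.0, -0.0, -133.5]
force: [-1.1, -2.3, 1.4]
opening: 0.0615
gripper_force: 1.0
```

{"op": "carry_out", "data": {"rows": [[-0.005,0,-0.001,0,0,0],[-0.01,0,-0.0015,0,0,0],[-0.015,0,-0.002,0,0,0],[-0.02,0,-0.003,0,0,0],[-0.025,0,-0.0035,0,0,0],[-0.03,0,-0.004,0,0,0],[-0.035,0,-0.005,0,0,0],[-0.04,0,-0.0055,0,0,0]]}}

```text
clock: 9.25
tool_pos: [0.5755, -0.167, 0.024]
orientation: [180.0, -0.0, -133.5]
force: [-1.6, -1.5, 2.7]
opening: 0.0613
gripper_force: 1.5
```

{"op": "carry_out", "data": {"rows": [[-0.004,0,-0.0005,0,0,0],[-0.008,0,-0.001,0,0,0],[-0.012,0,-0.0015,0,0,0],[-0.016,0,-0.002,0,0,0],[-0.02,0,-0.003,0,0,0],[-0.024,0,-0.0035,0,0,0],[-0.028,0,-0.004,0,0,0],[-0.032,0,-0.0045,0,0,0]]}}

```text
clock: 10.25
tool_pos: [0.5975, -0.1438, 0.0285]
orientation: [180.0, -0.0, -133.5]
force: [-2.6, -2.7, 0.9]
opening: 0.0614
gripper_force: 2.1
```

```bash
python3 - <<'E'
from h import *
im=viewer.snapshot("side")[:,:,::-1];cv2.imwrite("pics/s4.png",cv2.resize(im[150:260,210:370],None,fx=4,fy=4))
o=telemetry.get_obs();print(o["tool_pos"],g(o["tool_pos"]),o["force"])
E
```

```text
[ 0.5982 -0.1434  0.0286] [0.0954 0.0006] [-1.6818 -0.4635  1.6387]
```

View pics/s4.png

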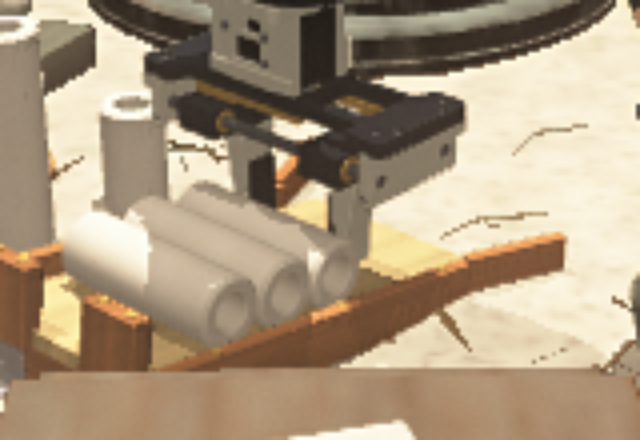

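All three props are in contact in a row, ends at (232,310), (285,285), (335,270). I estimate about 35–39 mm still to go.

{"op": "carry_out", "data": {"rows": [[-0.0035,0,-0.0005,0,0,0],[-0.007,0,-0.001,0,0,0],[-0.0105,0,-0.0015,0,0,0],[-0.014,0,-0.002,0,0,0],[-0.0175,0,-0.0025,0,0,0],[-0.021,0,-0.003,0,0,0],[-0.0245,0,-0.0035,0,0,0],[-0.028,0,-0.004,0,0,0]]}}

```text
clock: 11.3
tool_pos: [0.6169, -0.1235, 0.0325]
orientation: [-180.0, 0.0, -133.5]
force: [-2.2, -2.5, 0.7]
opening: 0.061
gripper_force: 1.8
```

{"op": "carry_out", "data": {"rows": [[-0.0015,0,0,0,0,0],[-0.003,0,-0.0005,0,0,0],[-0.0045,0,-0.0005,0,0,0],[-0.006,0,-0.001,0,0,0]]}}

```text
clock: 11.8
tool_pos: [0.6207, -0.1193, 0.0334]
orientation: [180.0, -0.0, -133.5]
force: [-3.1, -3.4, 0.1]
opening: 0.0611
gripper_force: 1.9
```

```bash
python3 - <<'E'
from h import *
im=viewer.snapshot("side")[:,:,::-1];cv2.imwrite("pics/s5.png",cv2.resize(im[150:260,210:370],None,fx=4,fy=4))
o=telemetry.get_obs();print(o["tool_pos"],g(o["tool_pos"]),o["force"])
E
```

```text
[ 0.6209 -0.1191  0.0335] [0.1286 0.0008] [-3.1211 -2.0314  0.2196]
```

View pics/s5.png

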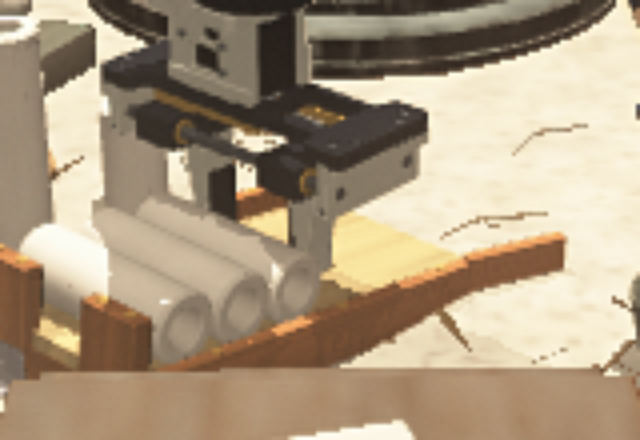

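The row sits close to the stop, with the high prop's end at (187,330) and the stop block at (120,320). I'll creep in small steps and watch the force.

{"op": "carry_out", "data": {"rows": [[-0.001,0,0,0,0,0],[-0.002,0,0,0,0,0],[-0.002,0,0,0,0,0]]}}

```text
clock: 12.22
tool_pos: [0.6222, -0.1177, 0.0334]
orientation: [180.0, 0.0, -133.5]
force: [-2.8, -2.1, 0.2]
opening: 0.0614
gripper_force: 1.8
```

{"op": "carry_out", "data": {"rows": [[-0.001,0,0,0,0,0],[-0.002,0,-0.0005,0,0,0],[-0.002,0,-0.0005,0,0,0]]}}

```text
clock: 12.6
tool_pos: [0.6237, -0.1162, 0.034]
orientation: [-180.0, 0.0, -133.5]
force: [-2.4, -2.0, 1.3]
opening: 0.0616
gripper_force: 1.7
```

{"op": "carry_out", "data": {"rows": [[-0.001,0,0,0,0,0],[-0.002,0,0,0,0,0],[-0.002,0,0,0,0,0]]}}

```text
clock: 12.98
tool_pos: [0.6239, -0.1159, 0.034]
orientation: [180.0, -0.1, -133.5]
force: [-5.7, -6.5, 3.5]
opening: 0.0614
gripper_force: 4.3
```

```bash
python3 - <<'E'
from h import *
a=viewer.snapshot("side")[150:260,220:340,::-1];b=viewer.snapshot("scene")[155:265,250:370,::-1]
cv2.imwrite("pics/s6.png",cv2.resize(np.hstack([a,b]),None,fx=3.3,fy=4))
o=telemetry.get_obs();print(g(o["tool_pos"]),o["force"])
E
```

```text
[0.133  0.0009] [-4.9341 -6.2247  2.539 ]
```

View pics/s6.png

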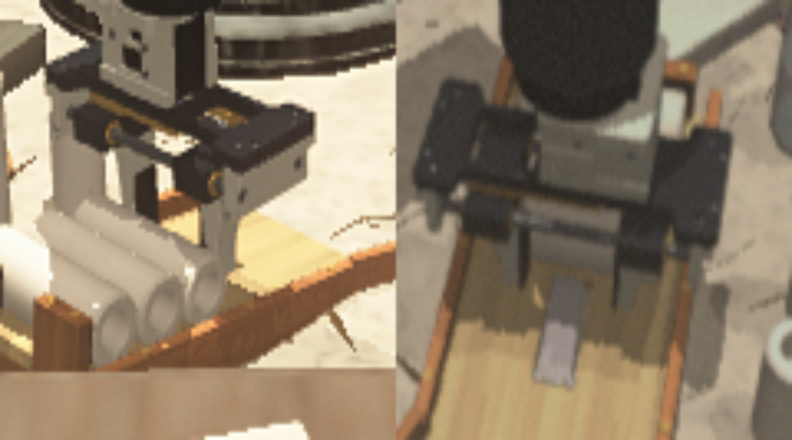

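The force rose to 8 N and motion stalled at the stop. The catch is visible with its tip standing up behind the prop, at (565,285). I'll ease back slowly.

{"op": "carry_out", "data": {"rows": [[0.002,0,0,0,0,0],[0.004,0,0,0,0,0],[0.006,0,0,0,0,0],[0.008,0,0,0,0,0],[0.01,0,0,0,0,0],[0.012,0,0,0,0,0],[0.014,0,0,0,0,0],[0.017,0,0,0,0,0]]}}

```text
clock: 14.08
tool_pos: [0.6133, -0.1273, 0.034]
orientation: [-180.0, 0.0, -133.5]
force: [0.3, 0.0, -0.6]
opening: 0.0613
gripper_force: 0.0
```

{"op": "carry_out", "data": {"rows": [[0.005,0,0,0,0,0],[0.012,0,-0.002,0,0,0],[0.02,0,-0.005,0,0,0],[0.03,0,-0.02,0,0,0],[0.04,0,-0.045,0,0,0],[0.055,0,-0.075,0,0,0],[0.075,0,-0.11,0,0,0],[0.1,0,-0.15,0,0,0]]}}

```text
clock: 15.08
tool_pos: [0.5435, -0.2005, 0.186]
orientation: [-180.0, 0.0, -133.5]
force: [0.9, -0.9, 0.5]
opening: 0.0616
gripper_force: 0.0
```

{"op": "carry_out", "data": {"rows": [[0.03,0,0,0,0,0],[0.07,0,0,0,0,0],[0.11,0,0,0,0,0],[0.14,0,0,0,0,0],[0.14,0,0,0,0,0]]}}

```text
clock: 15.7
tool_pos: [0.4464, -0.3028, 0.1852]
orientation: [-179.9, 0.0, -133.6]
force: [0.1, -0.3, 0.3]
opening: 0.0617
gripper_force: 0.0
```

```bash
python3 - <<'E'
from h import *
a=viewer.snapshot("side")[150:260,220:340,::-1];b=viewer.snapshot("scene")[155:265,250:370,::-1]
cv2.imwrite("pics/s7.png",cv2.resize(np.hstack([a,b]),None,fx=3.3,fy=4,interpolation=cv2.INTER_CUBIC))
o=telemetry.get_obs();print(g(o["tool_pos"]),o["force"])
E
```

```text
[-0.123   0.0006] [ 0.416  -0.4524 -1.0858]
```

View pics/s7.png

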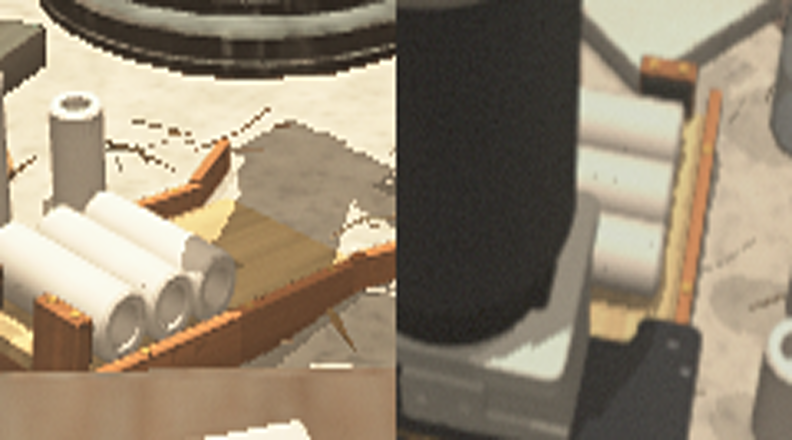

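The three props lie in a row, held by the catch, with ends at (125,325), (175,300) and (215,280). The arm is clear. I'll check that nothing is still moving, then hand in.

```bash
python3 - <<'E'
from h import *
from plant import workorder
a=viewer.snapshot("side")[190:245,220:300].astype(int)
for _ in range(6): b=viewer.snapshot("side")[190:245,220:300].astype(int)
d=abs(a-b).max(2);print(d.max(),(d>40).sum())
if (d>40).sum()<15: print(workorder.close_job())
E
```

```text
108 13
the job is handed in; nothing more can be done
None
```

The job is handed in: the third prop was pushed over the catch, and the last pictures showed all three in a row between catch and stop with the arm clear; no pass/fail verdict came back, and the final stillness check passed only narrowly (13 changed pixels, limit 15).

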